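Stir the chilling stones in the bamboo box

ROBOT

A 6-joint arm with a two-finger parallel gripper is mounted at the origin on the work surface. World frame = base frame: x ahead of the robot, y to its left, z up, the work surface at z = 0. Lengths are in m, angles in rad, forces in N, time in s.
With the tool pointing down it reaches from about 0.35 to 0.925 m from the base axis. Payload 6.4 kg.
Tool frame: the origin (TCP) lies on the centre line of the jaws, within the pads' length; the fingertips stand 19 mm ahead of it and the grasp point (between the pads) is the TCP; z points along the fingers, y is the direction in which the jaws open and shut (so a half turn about z gives the same grasp; the last joint's range is limited). The gripper opens to 94 mm and grips with 3 to 60 N. Pads are 16 mm wide; open, the fingers measure 119 mm over their backs; the gripper's body (75 mm by 177 mm) begins 78 mm behind the grasp point.
Start: joints at [1.02, 0.245, 1.558, -0, 1.339, -0.174], TCP at [0.239, 0.604, 0.224] pointing down, gripper open.
Joint ranges: [-3.13, 3.13], [-1.02, 2.26], [0.13, 2.54], [-0.95, 4.09], [0.21, 2.88], [-2.74, 2.74]. Speed limits (rad/s): [2.57, 2.57, 3.14, 3.14, 3.14, 3.14].

INTERFACE

Orientations are given as a 3x3 rotation matrix whose columns are the frame's x, y, z axes.
In Python, from cell import robot gives the robot as it stands. The module is installed in compiled form; this text tells all that it offers. Calls block until the motion is done:
- robot.move_pose(position, orientation): joint-space move of the TCP to a pose.
- robot.move_linear(position, rate=0.15, frame=None, f_stop=None): straight line of the TCP; frame=None keeps the orientation; rate is the mean speed in m/s. With f_stop (N) it stops when the force on the tool has changed by that much, and returns True; else False.
- robot.move_joints(angles): joint-space move.
- robot.command_gripper(opening, grasp_force=None): finger opening in m; grasp_force is the grip in N (None keeps the last); returns when the fingers have stopped.
- robot.pause(seconds).
- robot.ik(position, orientation): joint angles nearest the present ones, or None.
- robot.camera(name): name is "scene" or "side" or "wrist"; returns a dict with "frame" (420x560x3 uint8, blue, green, red), "K" (3x3 intrinsics, pixels), "k1" (the pictures are not rectified: a ray, as slopes to the right and down, at radius r is drawn at 1 + k1 r^2 times it, then the intrinsics apply), "view" (4x4, takes a point from world to camera coordinates). Camera axes: x right, y up, looking along -z (the intrinsics and any distortion apply to the point x, -y, -z); pixel columns grow to the right and rows downward; lengths in m; the calibration is good to about 2 mm. A picture is of the moment at which its call begins. There is no depth.
A pose or a line that the arm cannot do raises robot.Unreachable and nothing moves.
- robot.finish_job(): hands the job in, once; it reports no verdict.
Readings, each from a call of its own:
- robot.read_t(): time.
- robot.read_qpos(): joint angles.
- robot.read_qd(): joint speeds.
- robot.read_joint_efforts(): joint torques, N m.
- robot.read_eef_pos(): TCP position.
- robot.read_eef_rot(): TCP orientation.
- robot.read_contact_force(): force on the tool from outside, world axes, zero at the start.
- robot.read_ft_torque(): the same for the moment, N m.
- robot.read_grip_width(): finger opening in m.
Only numpy, scipy, OpenCV 4.12 (cv2) and the standard library are available. Lean on these libraries where they do the work, as an engineer would, in place of code of your own. Each camera call takes 0.05 s, during which the arm holds its last target.

TASK

The chilling stones in the bamboo box need a stir so that they cool evenly. Flip the lid wide open to about upright, take the wooden rod from its steel stand and, with its foot down among the stones near the liner's floor, stir in wide circles, at least three full turns, until the stones have clearly been shifted from where they lay; then stand the rod back in its stand and shut the lid fully. Keep all stones in the box and leave the other things on the trolley where they are.

Things in the scene. Friction and masses are not known exactly. Their poses are not given: they have to be found in the camera images.
- box: Square bamboo box, 150 x 150 mm and 85 mm high, fixed to the trolley top, its hinge side towards the robot; origin at the centre of its underside. Its x axis points from the knob side to the hinge side, z up. Inside is a round steel liner, its flat floor 100 mm across and 17 mm above the trolley top; from there its wall slopes outward to 124 mm inner diameter 42 mm above the trolley top, then rises straight to the mouth, 80 mm above the trolley top and 124 mm across.
- box_in (a point): Centre of the liner's inner floor, 17 mm above the trolley top; axes as the box.
- lid (a joint): Angle of the box's flip-top lid in rad: 0 shut, grows as it opens, stop at 1.8 (leaning back past upright). Hinge along the box's y axis on the upper edge next to the robot, so the lid swings up and towards the robot. The hinge is stiff: the lid stays where it is left at any angle; moving it takes about 3 N at the knob. It may start shut or up to 0.25 ajar.
- lid_knob (a point): Centre of the ball knob on the lid (ball 22 mm across, on a stem 10 mm thick; centre 30 mm above the lid's outer face and 39 mm above and 135 mm along the lid from the hinge line when shut, 17 mm from its free edge). The lid is 152 x 152 mm, 9 mm thick; with the lid open the knob is on its side facing the robot. Pinched along the hinge direction the knob can turn between the fingers as the lid swings.
- lid_hinge (a point): Middle of the lid's hinge line, 85 mm above the trolley top, 75 mm from the box's centre towards the robot.
- rod: Round wooden stirring rod, 220 mm long, about 60 g, standing upright in its stand at the start; origin at the centre of its foot, z along the rod to the top. Round shaft 16 mm diameter with a flat foot; square grip 18 x 18 mm (faces along its x and y axes) from 150 to 220 mm above the foot.
- stand: Rod stand, a steel tube cup on a flat 90 mm disc, fixed; origin at the centre of its underside. Tube 42 mm outer and 34 mm inner diameter, flaring over its top 20 mm to a mouth 54 mm wide inside (62 mm outside); rim 88 mm and inner floor 12 mm above the trolley top. It stands to the left or to the right of the box.
- stone0: One of five alike smooth grey soapstone chilling stones, slippery, round balls 22 mm in diameter, 15 g, lying in the liner in a loose ring of about 34 mm radius, with a gap on the knob side; origin at its centre.
- stone1: One of five alike smooth grey soapstone chilling stones, slippery, round balls 22 mm in diameter, 15 g, lying in the liner in a loose ring of about 34 mm radius, with a gap on the knob side; origin at its centre.
- stone2: One of five alike smooth grey soapstone chilling stones, slippery, round balls 22 mm in diameter, 15 g, lying in the liner in a loose ring of about 34 mm radius, with a gap on the knob side; origin at its centre.
- stone3: One of five alike smooth grey soapstone chilling stones, slippery, round balls 22 mm in diameter, 15 g, lying in the liner in a loose ring of about 34 mm radius, with a gap on the knob side; origin at its centre.
- stone4: One of five alike smooth grey soapstone chilling stones, slippery, round balls 22 mm in diameter, 15 g, lying in the liner in a loose ring of about 34 mm radius, with a gap on the knob side; origin at its centre.
- tumbler: Bystander: heavy glass tumbler, 82 mm across, 90 mm high, on the other side of the box from the rod stand; origin under its centre.
- dish: Bystander: white ceramic olive dish, 110 mm across, 32 mm high; origin under its centre.
- coasters: Bystander: stack of round cork coasters, 94 mm across, 25 mm high; origin under its centre.
- tonic: Bystander: green glass bottle, 60 mm across, 190 mm high; origin under its centre.
- barspoon: Bystander: steel spoon lying on the trolley top, 160 mm long; origin at its middle.

How it is judged:
On the way, in this order (a step that is already met when the one before it is completed fails the run):
1. the lid is wide open (more than 1.25 rad) (value of joint lid above 1.25 rad), for 0.2 s.
2. the rod's foot, down among the stones (under 35 mm above the liner's floor), is in the hinge-side half of the liner, 12 mm or more from its middle (horizontal distance between rod and box_in below 0.058 m and z of rod in the frame of box_in below 0.035 m and x of rod in the frame of box_in above 0.012 m).
3. it sweeps to the knob-side half, 12 mm or more from the middle, still down (horizontal distance between rod and box_in below 0.058 m and z of rod in the frame of box_in below 0.035 m and x of rod in the frame of box_in below -0.012 m).
4. round to the hinge-side half again, still down (all of step 2).
5. and to the knob-side half again, still down, with at least four of the five stones moved more than 20 mm from where they lay (all of step 3 and (distance of each of stone1, stone2, stone3, stone4 from where it was at the start of the episode above 0.02 m or distance of each of stone0, stone2, stone3, stone4 from where it was at the start of the episode above 0.02 m or distance of each of stone0, stone1, stone3, stone4 from where it was at the start of the episode above 0.02 m or distance of each of stone0, stone1, stone2, stone4 from where it was at the start of the episode above 0.02 m or distance of each of stone0, stone1, stone2, stone3 from where it was at the start of the episode above 0.02 m)).
At the end, for the whole second after the job is handed in: The lid is shut (under 0.07 rad), the rod stands at rest with its foot on the floor of its stand (within 16 mm of the stand's axis, foot under 30 mm above the trolley top, leaning under 0.45 rad), and all five stones are inside the liner (value of joint lid below 0.07 rad and horizontal distance between rod and stand below 0.016 m and z of rod in the frame of stand below 0.03 m and angle between rod's own z axis and vertical below 0.45 rad and linear speed of rod below 0.03 m/s and horizontal distance between each of stone0, stone1, stone2, stone3, stone4 and box_in below 0.062 m and z of each of stone0, stone1, stone2, stone3, stone4 in the frame of box_in below 0.055 m); the robot touches nothing.
It fails at once if the tumbler is pushed more than 30 mm or tipped (distance of tumbler from where it was at the start of the episode above 0.03 m or angle between tumbler's own z axis and vertical above 0.5 rad).
It fails at once if the dish is pushed more than 30 mm or tipped (distance of dish from where it was at the start of the episode above 0.03 m or angle between dish's own z axis and vertical above 0.5 rad).
It fails at once if the coasters is pushed more than 30 mm or tipped (distance of coasters from where it was at the start of the episode above 0.03 m or angle between coasters's own z axis and vertical above 0.5 rad).
It fails at once if the tonic is pushed more than 30 mm or tipped (distance of tonic from where it was at the start of the episode above 0.03 m or angle between tonic's own z axis and vertical above 0.5 rad).
It fails at once if the barspoon is pushed more than 30 mm or tipped (distance of barspoon from where it was at the start of the episode above 0.03 m).
It also fails if it takes over 72 s, if anything falls off the work surface, if the arm or the gripper's body presses on something with over 40 N, if the wrist force passes 120 N, or if a joint passes its speed limit or range.

## Working session

There is one attempt and no reset: what is moved stays moved. The work goes in short steps, each a Python script; the robot and the scene stay as the last script left them, time stands still between calls to the robot, and variables do not carry over. Pictures are saved under pics/ and viewed, and the job is handed in when it is done.

```bash
mkdir -p pics
cat > h.py <<'E'
import numpy as np, cv2
from cell import robot
def snap(name,fn,crop=None,s=1):
    c=robot.camera(name); f=c["frame"]
    if crop: x0,y0,x1,y1=crop; f=f[y0:y1,x0:x1]
    if s!=1: f=cv2.resize(f,None,fx=s,fy=s,interpolation=cv2.INTER_CUBIC)
    cv2.imwrite("pics/"+fn,f); return c
def ray(c,u,v):
    K=c["K"]; d=cv2.undistortPoints(np.array([[[u,v]]],float),K,np.array([c["k1"],0,0,0.]))[0,0]
    # check: model forward is x(1+k1 r^2): OpenCV same
    V=np.array(c["view"]); R=V[:3,:3]; o=-R.T@V[:3,3]
    return o,R.T@np.array([d[0],-d[1],-1.])
def atz(c,u,v,z):
    o,d=ray(c,u,v); return o+d*(z-o[2])/d[2]
def proj(c,P):
    V=np.array(c["view"]); p=V[:3,:3]@np.asarray(P,float)+V[:3,3]
    x,y=p[0]/-p[2],-p[1]/-p[2]; r=x*x+y*y; k=1+c["k1"]*r
    q=c["K"]@np.array([x*k,y*k,1]); return q[:2]
def tri(rays):
    A=0;b=0
    for o,d in rays:
        d=d/np.linalg.norm(d); M=np.eye(3)-np.outer(d,d); A=A+M; b=b+M@o
    return np.linalg.solve(A,b)
def down(yaw): # y axis (jaw) at angle yaw in the xy plane, z down
    y=np.array([np.cos(yaw),np.sin(yaw),0]); z=np.array([0,0,-1.]); return np.column_stack([np.cross(y,z),y,z])
E
python3 - <<'E'
from h import *
import pickle
cs={}
for n in["scene","side","wrist"]:
    c=snap(n,n+"0.png"); cs[n]=c
    V=np.array(c["view"]);print(n,-V[:3,:3].T@V[:3,3],-V[2,:3],c["k1"],c["K"][0,0])
pickle.dump(cs,open("c0.pkl","wb"))
print(robot.read_t(),robot.read_eef_rot())
E
```

```text
scene [1.12250024 0.24256013 0.49021134] [-0.77547426 -0.35583145 -0.52155886] -0.045075131486745725 400.8368495094853
side [ 0.4866634  -0.5505311   0.70031729] [ 0.1007143   0.68854297 -0.71816795] -0.02321598722053398 407.4041960772709
wrist [0.16083064 0.63454839 0.38285126] [ 0.26398174 -0.10629472 -0.95865274] -0.0015306304547230791 289.0512545994379
0.15 [[-9.29852696e-01  3.67931234e-01 -7.56094288e-04]
 [ 3.67931927e-01  9.29851908e-01 -1.23547686e-03]
 [ 2.48485190e-04 -1.42700272e-03 -9.99998951e-01]]
```

View pics/scene0.png

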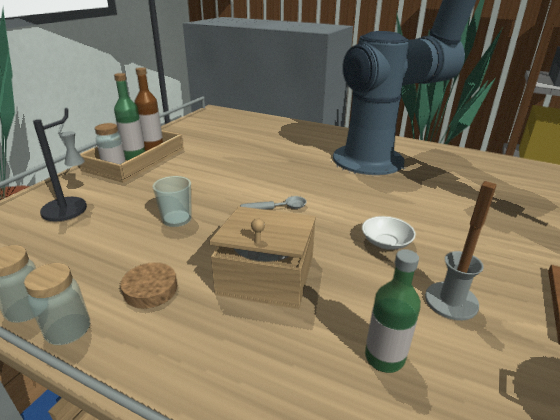

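View pics/side0.png

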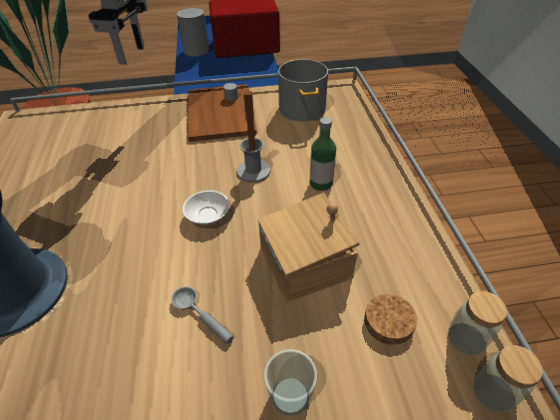

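View pics/wrist0.png

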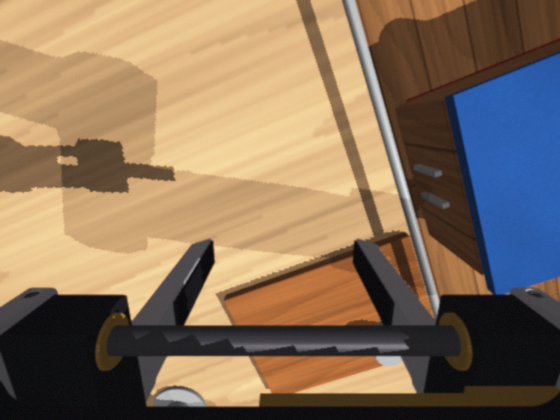

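The lid is slightly ajar. The rod leans in its stand on the +y side, the tumbler is on the -y side, and the tonic bottle and dish are near the stand. I'll enlarge crops for measuring.

Run:
```python
import cv2
a=cv2.imread("pics/scene0.png");b=cv2.imread("pics/side0.png")
def g(im,x0,y0,w,h,s,fn):
    c=cv2.resize(im[y0:y0+h,x0:x0+w],None,fx=s,fy=s,interpolation=cv2.INTER_CUBIC)
    for i in range(0,w,20): cv2.putText(c,str(x0+i),(i*s,10),0,.35,(0,0,255)); cv2.line(c,(i*s,12),(i*s,18),(0,0,255))
    for i in range(20,h,20): cv2.putText(c,str(y0+i),(0,i*s+4),0,.35,(0,0,255)); cv2.line(c,(24,i*s),(30,i*s),(0,0,255))
    cv2.imwrite("pics/"+fn,c)
g(a,200,200,130,140,4,"s_box.png");g(a,400,170,110,160,3,"s_rod.png")
g(b,240,180,140,120,5,"d_box.png");g(b,220,80,80,110,5,"d_rod.png")
```

```text
(no output)
```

View pics/s_box.png

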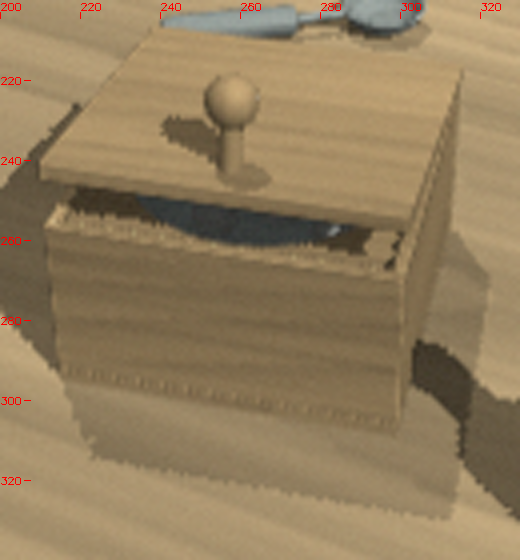

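View pics/d_box.png

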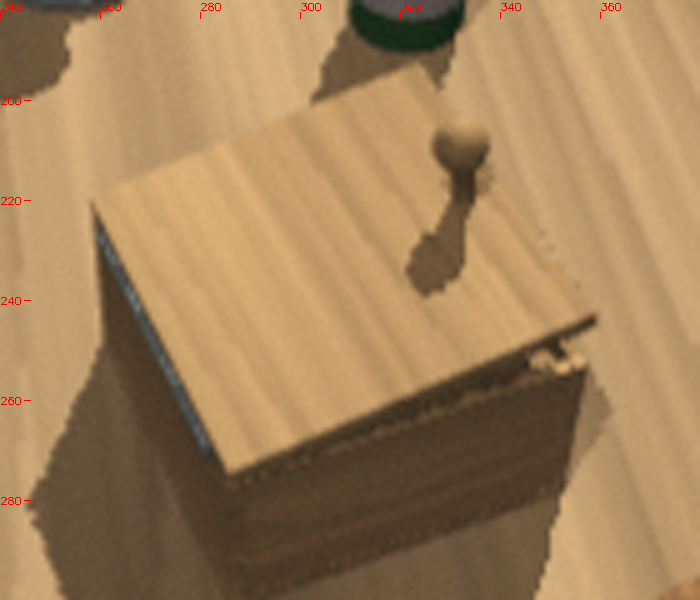

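View pics/s_rod.png

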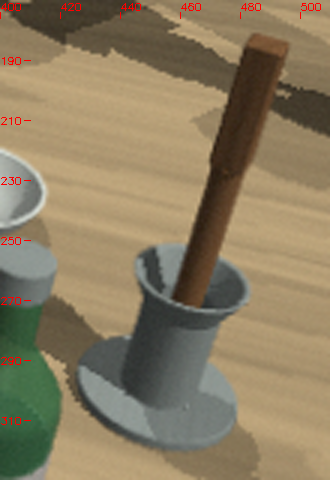

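View pics/d_rod.png

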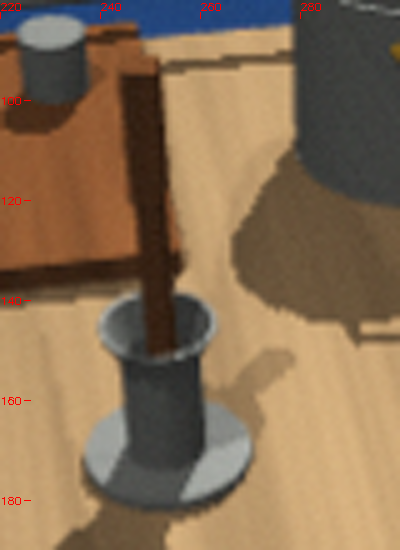

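```bash
cat > fit.py <<'E'
from h import *
import pickle
from scipy.optimize import least_squares
cs=pickle.load(open("c0.pkl","rb"))
def lidp(a,y,h,t): return np.array([.075-a*np.cos(t)+h*np.sin(t),y,.085+a*np.sin(t)+h*np.cos(t)])
def W(p,P): c,s=np.cos(p[2]),np.sin(p[2]); return np.array([p[0]+c*P[0]-s*P[1],p[1]+s*P[0]+c*P[1],P[2]])
if __name__=="__main__":
    obs=[("scene",(215.5,293),lambda t:np.array([-.075,.075,0])),("scene",(299,307.5),lambda t:np.array([-.075,-.075,0])),
    ("scene",(210.5,240.7),lambda t:lidp(.152,.076,.009,t)),("scene",(302.5,254.5),lambda t:lidp(.152,-.076,.009,t)),
    ("scene",(315.5,218),lambda t:lidp(0,-.076,.009,t)),("scene",(257.8,225),lambda t:lidp(.135,0,.039,t)),
    ("side",(332.2,209),lambda t:lidp(.135,0,.039,t)),("side",(258.4,220.6),lambda t:lidp(0,-.076,.009,t)),
    ("side",(286,274.6),lambda t:lidp(0,.076,.009,t)),("side",(359.2,243.6),lambda t:lidp(.152,.076,.009,t)),
    ("side",(323,192.6),lambda t:lidp(.152,-.076,.009,t)),("side",(351,279),lambda t:np.array([-.075,.075,0]))]
    f=lambda p:np.concatenate([proj(cs[n],W(p,g(p[3])))-uv for n,uv,g in obs])
    r=least_squares(f,[.65,.1,np.pi,.15],loss="soft_l1"); print("box",r.x); print(f(r.x).reshape(-1,2).round(1).tolist())
    k=tri([ray(cs["scene"],257.8,225),ray(cs["side"],332.2,209)]); print("knob tri",k,"fit",W(r.x,lidp(.135,0,.039,r.x[3])),"hinge",W(r.x,[.075,0,.085]))
    # rod top, stand
    top=tri([ray(cs["scene"],400+266/3,170+43/3),ray(cs["side"],220+140/5,80+66/5)]);print("rodtop",top)
    print("disc",atz(cs["scene"],400+157/3,170+393/3,.004),atz(cs["side"],220+168/5,80+453/5,.004))
    print("rim",atz(cs["scene"],400+192/3,170+282/3,.088),atz(cs["side"],220+157/5,80+325/5,.088))
    print("shaft mid",tri([ray(cs["scene"],400+229/3,170+172/3),ray(cs["side"],220+153/5,80+190/5)]))
E
python3 fit.py
```

```text
box [ 0.60815084 -0.02862106  3.37405418  0.12927254]
[[-1.3, 1.2], [-0.6, 0.6], [-2.2, 0.6], [-0.8, -0.0], [-0.6, -3.0], [-0.7, 1.0], [-1.5, -0.3], [-2.9, -2.2], [-2.1, -0.3], [-1.2, -1.1], [-1.0, -0.9], [0.3, -1.7]]
knob tri [ 0.6617108  -0.01649519  0.14235507] fit [ 0.66054846 -0.01621637  0.14107781] hinge [ 0.53516817 -0.04589907  0.085     ]
rodtop [0.53678269 0.29517599 0.22985901]
disc [0.53548347 0.29752653 0.004     ] [0.53589376 0.28863386 0.004     ]
rim [0.53872802 0.29676231 0.088     ] [0.53548008 0.28780671 0.088     ]
shaft mid [0.53933009 0.2975726  0.15991112]
```

Run:
```python
from fit import *
p=[.6082,-.0286,3.374,.1293]
for n in["scene","side"]:
    c=cs[n]; im=cv2.resize(c["frame"],None,fx=2,fy=2,interpolation=cv2.INTER_CUBIC)
    def poly(Ps,col): cv2.polylines(im,[np.array([proj(c,P)*2+.5 for P in Ps]).round().astype(int)],True,col,1)
    a=np.linspace(0,2*np.pi,40)
    for cy,col in[(.2975,(0,0,255)),(.2885,(255,0,0))]:
        for r,z in[(.045,.0),(.031,.088)]: poly([[.5365+r*np.cos(t),cy+r*np.sin(t),z] for t in a],col)
    poly([W(p,[x*.075,y*.075,0]) for x,y in[(1,1),(1,-1),(-1,-1),(-1,1)]],(0,0,255))
    poly([W(p,lidp(A,y*.076,.009,p[3])) for A,y in[(0,1),(0,-1),(.152,-1),(.152,1)]],(0,0,255))
    u,v=(400,340) if n=="scene" else (330,130)
    cv2.imwrite("pics/ov_%s.png"%n,im[v:v+320,u:u+640] if n=="scene" else im[v:v+480,u:u+440])
```

```text
(no output)
```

View pics/ov_scene.png

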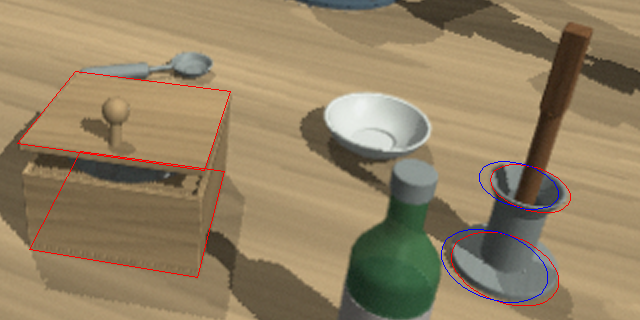

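View pics/ov_side.png

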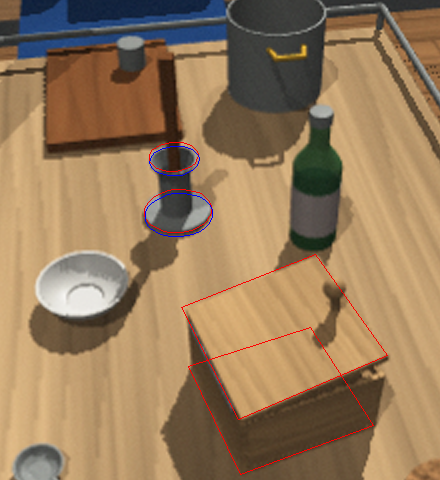

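Run:
```python
from h import *
import pickle
p=robot.read_eef_pos()
robot.move_linear([p[0],p[1],.38],rate=.3)
robot.move_pose([.66,.15,.40],down(np.pi/2))
c=snap("wrist","w1.png"); pickle.dump(c,open("w1.pkl","wb"))
print(robot.read_t(),robot.read_eef_pos(),robot.read_qpos())
```

```text
3.0833 [0.65972521 0.15093969 0.40003516] [ 5.77056018e-02  2.28489662e-01  1.26368067e+00  1.52678746e-04
  1.64941311e+00 -1.51434460e+00]
```

View pics/w1.png

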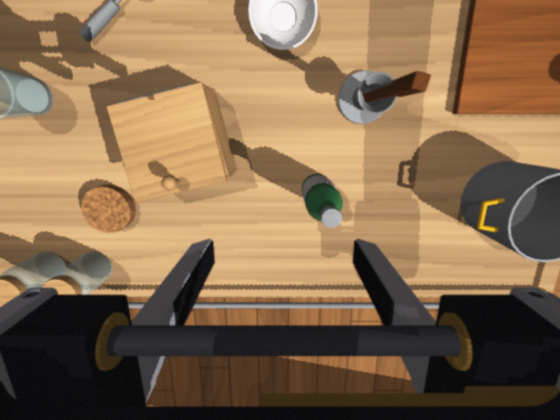

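The wrist view shows the box at about (168,140), the knob at (170,182), the stand at (367,95) and the bottle between them at (322,200).

Run:
```python
import cv2
a=cv2.imread("pics/w1.png")
def g(im,x0,y0,w,h,s,fn):
    c=cv2.resize(im[y0:y0+h,x0:x0+w],None,fx=s,fy=s,interpolation=cv2.INTER_CUBIC)
    cv2.imwrite("pics/"+fn,c)
g(a,90,70,150,140,5,"w1b.png");g(a,325,60,110,70,6,"w1s.png")
```

```text
(no output)
```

View pics/w1b.png

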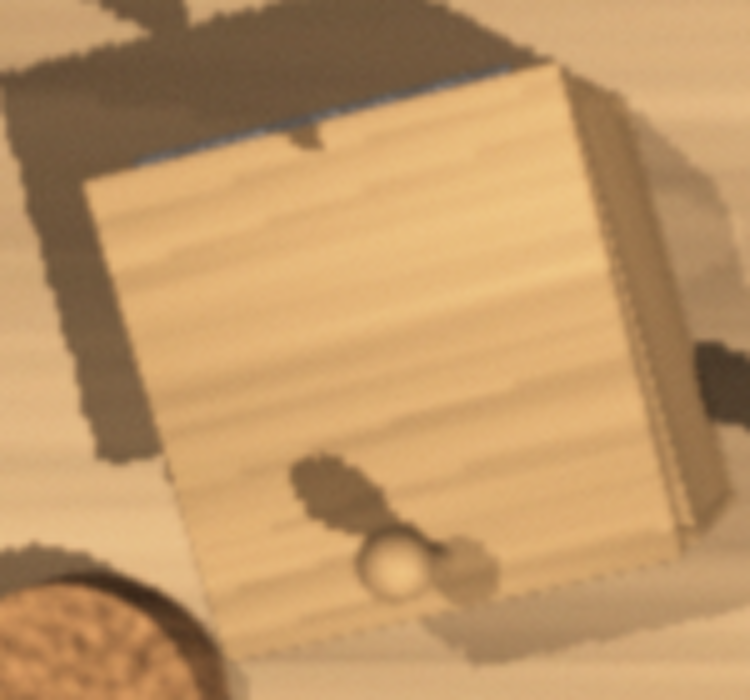

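View pics/w1s.png

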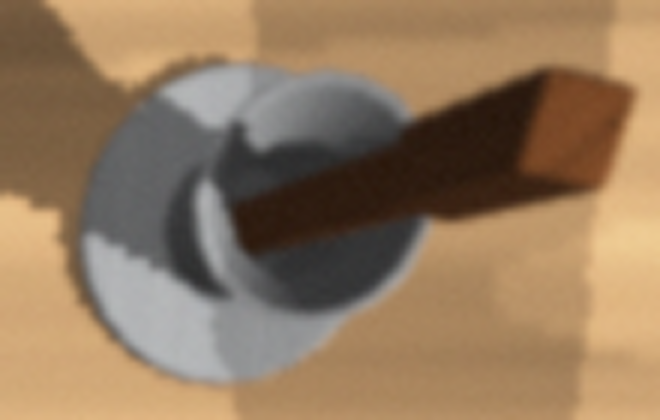

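```bash
cat > fit2.py <<'E'
from fit import *
from scipy.spatial.transform import Rotation as Ro
cs["wrist"]=pickle.load(open("w1.pkl","rb"))
L=lambda a,y,h:(lambda p:W(p,lidp(a,y,h,p[3])))
B=lambda *P:(lambda p:W(p,np.array(P)))
S=lambda z:(lambda p:np.array([p[4],p[5],z]))
T=lambda p:p[6:9]
obs=[("scene",(215.5,293),B(-.075,.075,0)),("scene",(299,307.5),B(-.075,-.075,0)),
("scene",(210.5,240.7),L(.152,.076,.009)),("scene",(302.5,254.5),L(.152,-.076,.009)),
("scene",(315.5,218),L(0,-.076,.009)),("scene",(257.8,225),L(.135,0,.039)),
("side",(332.2,209),L(.135,0,.039)),("side",(258.4,220.6),L(0,-.076,.009)),
("side",(286,274.6),L(0,.076,.009)),("side",(359.2,243.6),L(.152,.076,.009)),
("side",(323,192.6),L(.152,-.076,.009)),("side",(351,279),B(-.075,.075,0)),
("wrist",(107,106.6),L(0,.076,.009)),("wrist",(201.6,83),L(0,-.076,.009)),("wrist",(228,181),L(.152,-.076,.009)),("wrist",(135.6,202),L(.152,.076,.009)),
("wrist",(169.4,182.6),L(.135,0,.039)),("wrist",(235.4,168),B(-.075,-.075,0)),
("scene",(452.5,301.3),S(.003)),("side",(253.6,171.2),S(.003)),("wrist",(365.3,97),S(.003)),
("scene",(464,264.5),S(.088)),("side",(251.6,145.2),S(.088)),("wrist",(377.3,92),S(.088)),
("scene",(488.5,184.3),T),("side",(248,93),T),("wrist",(421.2,81.7),T)]
ci={"scene":9,"side":15,"wrist":21}
def pr(p,n,P):
    q=p[ci[n]:ci[n]+6]; c=dict(cs[n]); V=np.array(c["view"]).copy(); R=Ro.from_rotvec(q[3:]).as_matrix()
    V[:3,:3]=R@V[:3,:3]; V[:3,3]=R@V[:3,3]+q[:3]; c["view"]=V; return proj(c,P)
def f(p): return np.concatenate([(pr(p,n,g(p))-uv)/1.0 for n,uv,g in obs]+[np.tile([.002]*3+[.003]*3,3)**-1*p[9:]])
p0=np.r_[.608,-.0286,3.374,.13,.536,.292,.537,.293,.23,np.zeros(18)]
r=least_squares(f,p0,loss="soft_l1"); p=r.x
for i,(n,uv,g) in enumerate(obs): print(n,(f(p)[2*i:2*i+2]).round(1),end="; ")
print("\nbox",p[:4].round(4),"stand",p[4:6].round(4),"top",p[6:9].round(4)); print("cams",p[9:].reshape(3,6).round(4).tolist())
print("knob",L(.135,0,.039)(p),"hinge",B(.075,0,.085)(p))
c=cs["wrist"]
P=[atz(c,325+a/6,60+b/6,p[8])[:2] for a,b in[(550,70),(633,92),(605,187),(520,170)]]
for i in range(4):
    d=P[(i+1)%4]-P[i]; print("edge",np.linalg.norm(d),np.degrees(np.arctan2(d[1],d[0])))
print("tonic cap",atz(c,332,218,.19),atz(cs["side"],326,121,.19),atz(cs["scene"],405,258,.19))
print("dish",atz(c,283,15,.03),"coaster",atz(c,107,208,.025),"tumbler rim",atz(cs["side"],290,376,.09))
E
python3 fit2.py
```

```text
scene [-0.5  1.6]; scene [0.  1.4]; scene [-1.2 -0.2]; scene [ 0.1 -0.3]; scene [ 0.6 -2.1]; scene [0.4 0.6]; side [-0.2  0.7]; side [-1.3 -1. ]; side [-0.8  1. ]; side [ 0.2 -0.3]; side [ 0.6 -0. ]; side [ 1.7 -0.2]; wrist [-0.7 -0.7]; wrist [-0.1 -1.7]; wrist [-0.8  0.1]; wrist [0.1 0.4]; wrist [ 0.6 -0.1]; wrist [2.4 2.1]; scene [-0.5 -0.3]; side [-0.2 -0.3]; wrist [-1.5  0.3]; scene [ 0.4 -1.8]; side [-0.4 -0.3]; wrist [1.4 0.7]; scene [0. 0.]; side [ 0.1 -0.1]; wrist [-0.  -0.1]; 
box [ 0.6085 -0.028   3.3698  0.1429] stand [0.5325 0.2961] top [0.535  0.2949 0.233 ]
cams [[0.0005, -0.0005, -0.001, -0.0007, -0.0013, -0.0025], [0.0011, -0.0007, -0.0009, -0.0031, -0.0022, 0.0], [-0.0002, 0.0006, -0.0012, 0.0009, -0.0008, 0.0012]]
knob [ 0.66019803 -0.01596121  0.14283298] hinge [ 0.53545147 -0.0449378   0.085     ]
edge 0.015207494226895308 76.84992407812297
edge 0.015526279483090781 -9.995320467860118
edge 0.015505366582604563 -100.21658478038216
edge 0.016306471925490607 168.87740597211626
tonic cap [0.698555   0.21620345 0.19      ] [0.70157974 0.20833839 0.19      ] [0.70673495 0.21550606 0.19      ]
dish [0.41093953 0.15006037 0.03      ] coaster [ 0.73335006 -0.18916841  0.025     ] tumbler rim [ 0.53086955 -0.30363899  0.09      ]
```

```bash
cat >> h.py <<'E'
BX=np.array([.6085,-.028]); BYAW=3.3698; HZ=.085; ST=np.array([.5325,.2961])
bx=np.array([np.cos(BYAW),np.sin(BYAW)]); by=np.array([-bx[1],bx[0]])
def knob(t,a=.135,h=.039):
    q=BX+bx*(.075-a*np.cos(t)+h*np.sin(t)); return np.array([q[0],q[1],HZ+a*np.sin(t)+h*np.cos(t)])
JY=BYAW+np.pi/2-np.pi
E
python3 - <<'E'
from h import *
k=knob(.143);print(k)
R=down(JY)
robot.command_gripper(.055)
robot.move_pose([k[0],k[1],.26],R)
robot.move_linear(k,rate=.15,f_stop=8)
print(robot.read_eef_pos(),robot.read_contact_force())
c=snap("wrist","w2.png",(140,200,420,300),2)
robot.command_gripper(.0,grasp_force=15)
print(robot.read_grip_width(),robot.read_contact_force(),robot.read_t())
E
```

```text
[ 0.66018827 -0.01599523  0.1428412 ]
[ 0.66111393 -0.01601412  0.14429075] [-1.39695368 -0.28802583  0.94539625]
0.020724376435156913 [ 0.61396715 -2.64041497 -0.57024114] 6.3417
```

View pics/w2.png

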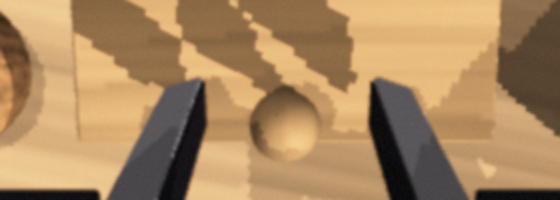

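The knob sits between the pads: the grip width is 20.7 mm on a 22 mm ball. Next I'll swing the lid open.

Run:
```python
from h import *
R=down(JY)
for t in np.linspace(.143,1.55,9)[1:]:
    robot.move_linear(knob(t),rate=.12)
    print(round(t,2),(robot.read_eef_pos()-knob(t)).round(4),robot.read_contact_force().round(1),round(robot.read_grip_width(),4))
snap("side","d2.png"); print(robot.read_t())
```

```text
0.32 [-0.0001 -0.0009  0.0004] [ 0.4 -5.8 -0.5] 0.0211
0.49 [-0.0004 -0.001   0.    ] [ 0.3 -4.3 -0.4] 0.0209
0.67 [-0.0004 -0.0009 -0.0001] [ 0.2 -5.3 -0.7] 0.0209
0.85 [-0.0004 -0.001  -0.0001] [ 0.6 -4.8 -1. ] 0.0211
1.02 [-0.0003 -0.0009  0.    ] [ 1.1 -6.4 -1.7] 0.0206
1.2 [-0.0001 -0.0009  0.0003] [ 0.6 -5.4  0.1] 0.021
1.37 [ 0.0001 -0.0008  0.0008] [ 0.1 -5.1  3. ] 0.0208
1.55 [ 0.0001 -0.0008  0.0013] [-0.9 -5.2  5. ] 0.0209
9.2583
```

View pics/d2.png

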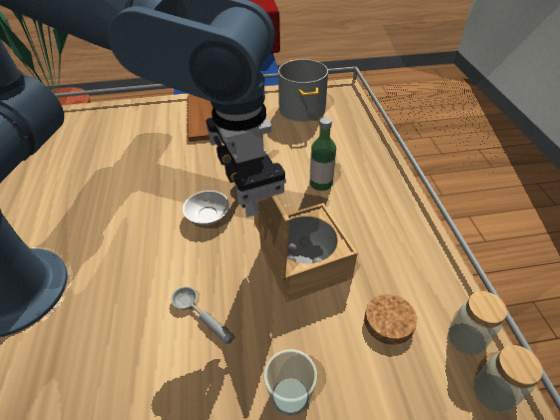

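Run:
```python
from h import *
robot.command_gripper(.055)
p=robot.read_eef_pos(); robot.move_linear([p[0],p[1],.36],rate=.25)
snap("side","d3.png",(220,160,380,300),4)
R=down(np.radians(79))
robot.move_pose([.535,.295,.33],R)
snap("wrist","w3.png")
print(robot.read_t(),robot.read_eef_pos())
```

```text
12.0917 [0.53534061 0.29394993 0.32986751]
```

View pics/d3.png

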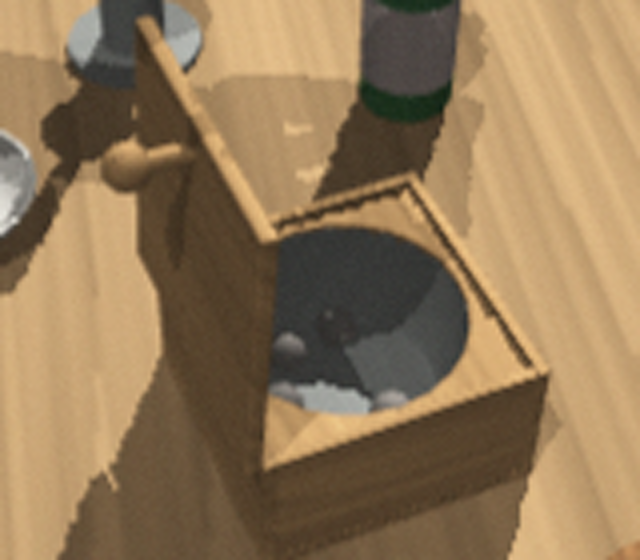

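View pics/w3.png

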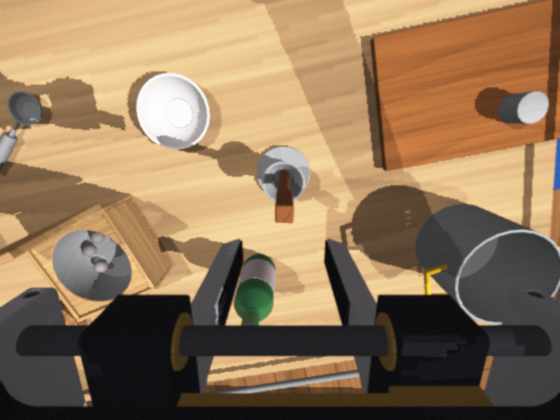

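The lid is upright and the rod top at (284,215) is midway between the fingers, square to them. Next I'll descend and grip.

Run:
```python
from h import *
print(robot.move_linear([.535,.295,.205],rate=.15,f_stop=6))
snap("wrist","w4.png",(180,200,400,320),2)
robot.command_gripper(0,grasp_force=45)
print(robot.read_grip_width(),robot.read_contact_force().round(1),robot.read_eef_pos())
robot.move_linear([.535,.295,.335],rate=.2)
snap("scene","s4.png"); print(robot.read_grip_width(),robot.read_t(),robot.read_contact_force().round(1))
```

```text
False
0.017658162429057534 [1.  0.5 0.4] [0.53501027 0.29502248 0.20503045]
0.017822341026685385 14.6417 [-1.1  0.8 -0.8]
```

View pics/s4.png

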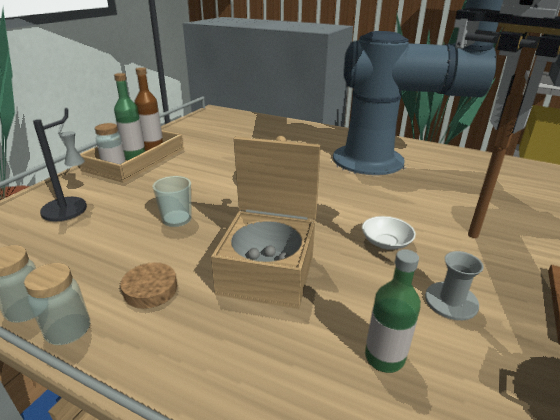

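View pics/w4.png

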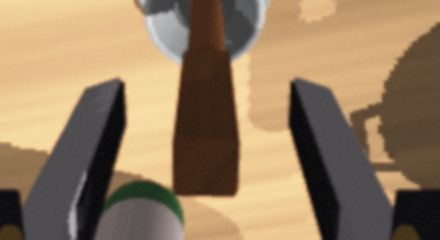

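Run:
```python
from h import *
c=snap("side","d5.png")
cs=robot.camera("scene")
for P in([.535,.295,.142],[.535,.295,.29]): print(proj(cs,P),proj(c,P))
snap("side","d5.png",(200,20,330,180),4);snap("scene","s5.png",(440,60,560,260),3)
```

```text
[471.6911043  235.12509086] [249.43040984 125.1194898 ]
[499.23779136 146.15606315] [244.74401319  67.17098064]
```

View pics/d5.png

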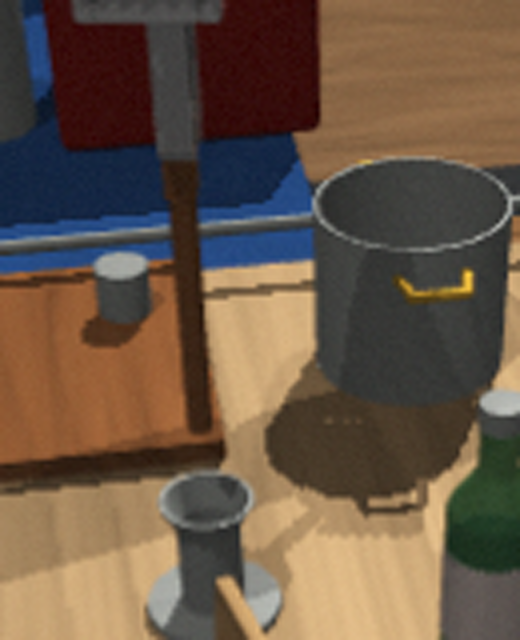

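View pics/s5.png

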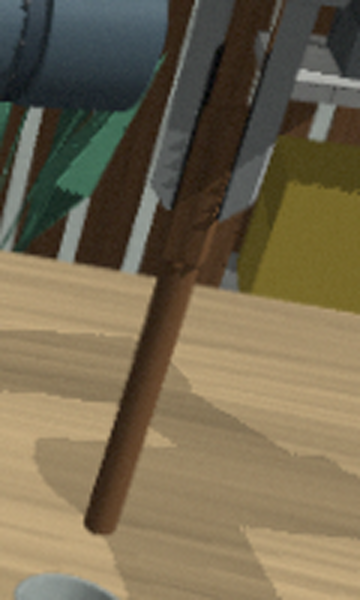

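The rod hangs plumb, with its foot at scene (473,235) against a predicted (472,235). I'll move over the gap on the knob side and lower it.

Run:
```python
from h import *
def P(r,a,z): q=BX+r*(bx*np.cos(a)+by*np.sin(a)); return [q[0],q[1],z]
robot.move_linear(P(.034,np.pi,.335),rate=.25)
c=snap("scene","s6.png",(200,130,330,310),4)
print(robot.move_linear(P(.034,np.pi,.221),rate=.12,f_stop=8),robot.read_eef_pos(),robot.read_contact_force().round(1),robot.read_t())
snap("scene","s7.png",(200,130,330,310),4)
```

```text
False [ 0.64221945 -0.02042166  0.22216945] [-0.5 -0.3 -0.5] 17.475
```

View pics/s6.png

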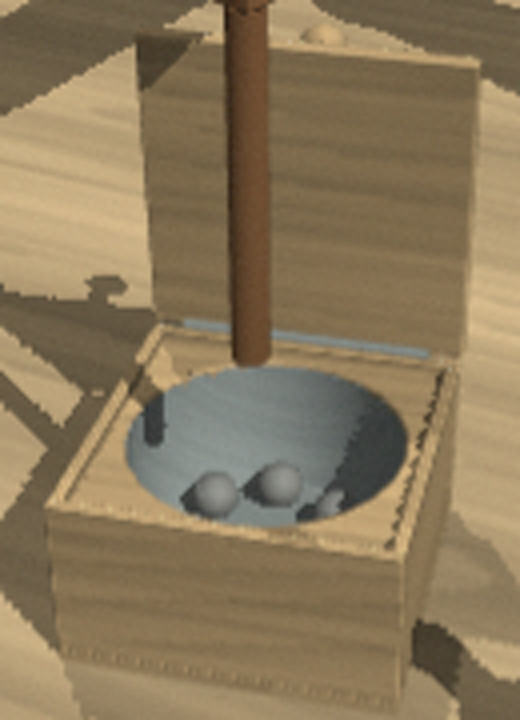

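View pics/s7.png

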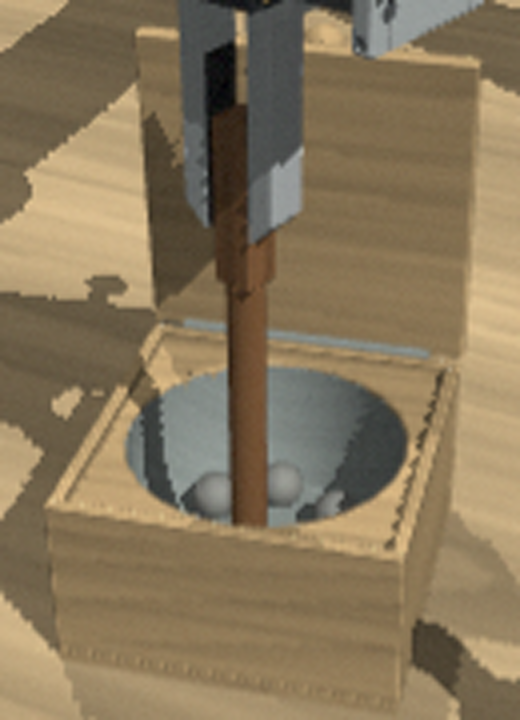

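The rod is down in the liner on the knob side, touching nothing. Now I'll stir.

```bash
cat > stir.py <<'E'
from h import *
def P(r,a,z): q=BX+r*(bx*np.cos(a)+by*np.sin(a)); return [q[0],q[1],z]
def stir(a0,turns,r,z,n=12,rate=.14):
    for i in range(1,int(round(turns*n))+1):
        a=a0+2*np.pi*i/n
        s=robot.move_linear(P(r,a,z),rate=rate,f_stop=30)
        if s or i%n==0: print(i,s,(robot.read_eef_pos()-P(r,a,z)).round(4),robot.read_contact_force().round(1),round(robot.read_t(),2))
E
python3 - <<'E'
from stir import *
stir(np.pi,1,.033,.221)
snap("side","d7.png",(240,180,380,300),4)
E
```

```text
12 False [-0.0006 -0.0003 -0.0002] [-2.2 -2.  -0.3] 20.82
```

View pics/d7.png

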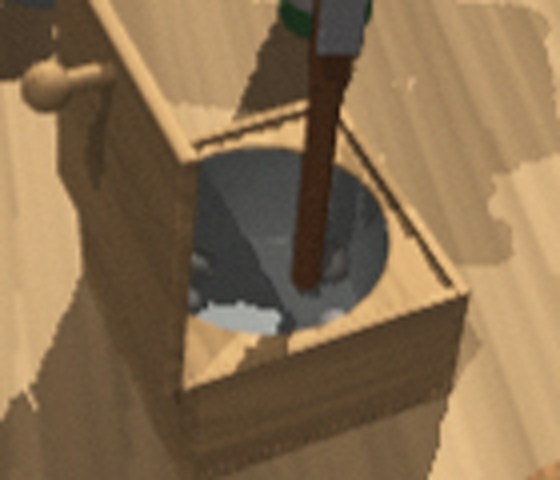

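Run:
```python
from stir import *
stir(np.pi,2,.034,.220)
snap("scene","s8.png",(200,220,330,310),5)
snap("side","d8.png",(240,180,380,300),4)
```

```text
12 False [-0.0003  0.0001 -0.0001] [-0.3 -0.1 -1.5] 24.18
24 False [-0.0002  0.0002  0.    ] [ 0.5  0.3 -1.5] 27.48
```

View pics/s8.png

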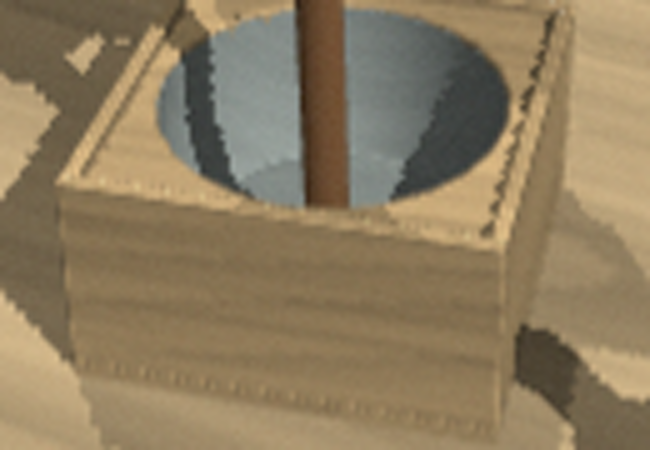

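View pics/d8.png

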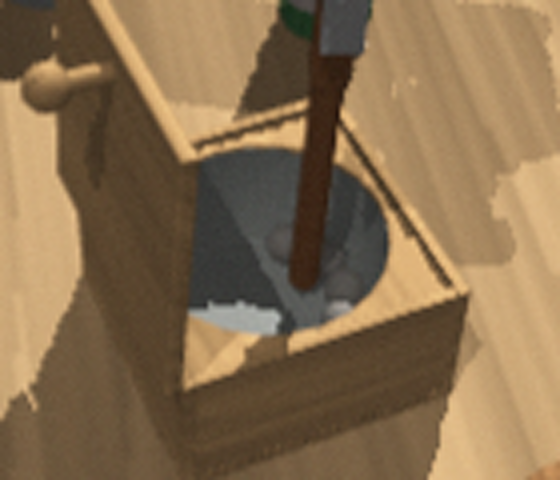

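All the stones are now on the knob side and the hinge side, where they lay, is empty. I'll add one more turn for margin, then return the rod.

Run:
```python
from stir import *
stir(np.pi,1.0,.030,.220)
robot.move_linear(P(.030,np.pi,.335),rate=.2)
snap("scene","s9.png",(200,130,330,310),4)
R=down(np.radians(79))
robot.move_linear([ST[0]+.001,ST[1]-.001,.335],rate=.25)
robot.pause(.2)
c=snap("scene","s10.png",(420,60,560,320),3);snap("side","d10.png",(200,20,330,180),4)
print(robot.read_t(),robot.read_eef_pos())
```

```text
12 False [-0.0003  0.0002  0.    ] [ 0.2 -0.1 -0.7] 30.69
33.25 [0.53375926 0.29457823 0.33499864]
```

View pics/s9.png

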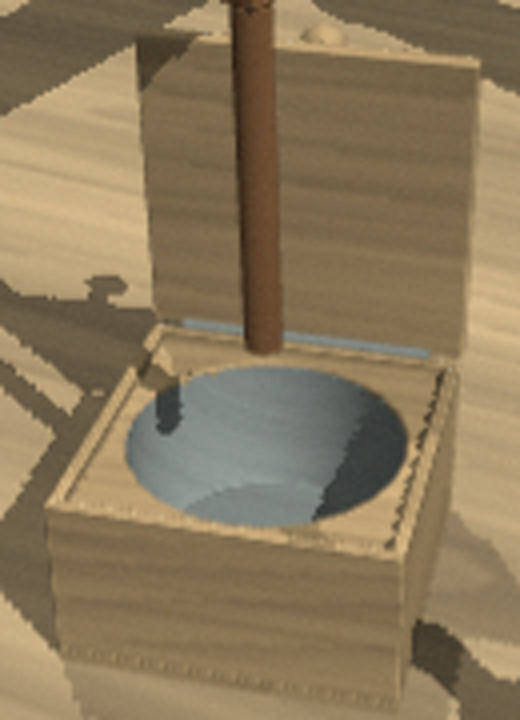

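View pics/s10.png

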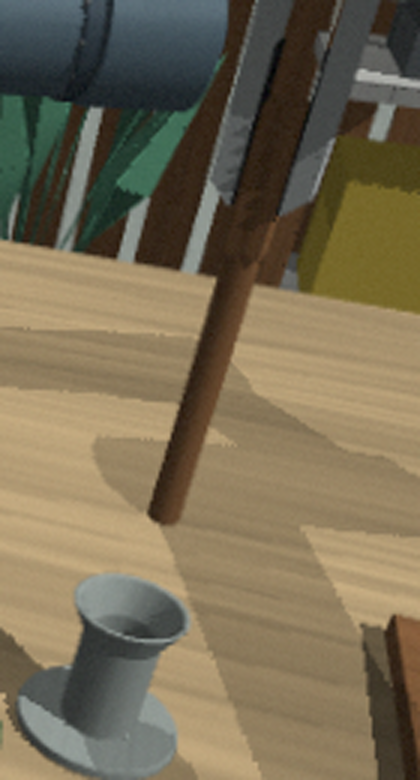

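View pics/d10.png

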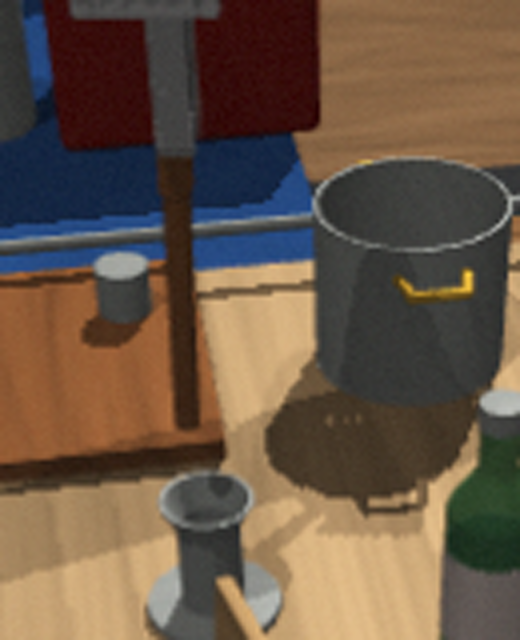

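Run:
```python
from h import *
import pickle
cs=pickle.load(open("c0.pkl","rb"))
f=lambda a,b:tri([ray(cs["scene"],*a),ray(cs["side"],*b)])
print("before",f((473.3,235),(250,127.5)),"now",f((474.3,233.2),(246.7,126.5)))
print("rim",f((464,264.5),(251.6,145.2)))
c=cs["side"]; print(proj(c,[.5338,.2946,.142]),proj(cs["scene"],[.5338,.2946,.142]))
```

```text
before [0.53436171 0.29541114 0.13887346] now [0.52728911 0.29738894 0.13975032]
rim [0.53559439 0.29637617 0.08305709]
[248.95527194 125.2607972 ] [471.46830032 234.66797761]
```

Run:
```python
from h import *
x,y=.5395,.2940
robot.move_linear([x,y,.335],rate=.1)
print(robot.move_linear([x,y,.203],rate=.13,f_stop=10),robot.read_eef_pos(),robot.read_contact_force().round(1),robot.read_t())
snap("scene","s11.png",(420,60,560,320),3)
```

```text
True [0.53812612 0.29352477 0.20496778] [-0.6 -0.7  3.4] 34.4417
```

View pics/s11.png

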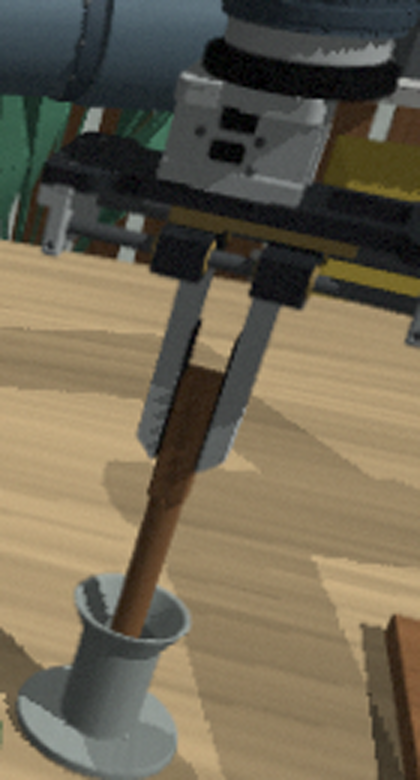

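The rod's foot met the stand floor at TCP z = 0.205 (expected 0.205). I'll release it, rise straight up, then approach the knob.

Run:
```python
from h import *
robot.command_gripper(.055)
robot.pause(.2)
p=robot.read_eef_pos(); robot.move_linear([p[0],p[1],.34],rate=.2)
snap("scene","s12.png",(420,120,560,320),3)
R=down(JY); k=knob(1.55)
robot.move_pose([k[0],k[1],.36],R)
snap("wrist","w12.png",(100,100,460,300),2)
snap("side","d12.png")
print(robot.read_t(),robot.read_eef_pos()-k)
```

```text
37.7333 [0.00021346 0.00079915 0.13901525]
```

View pics/s12.png

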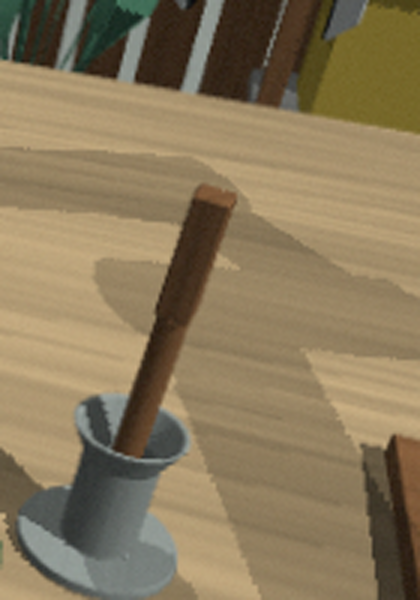

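View pics/w12.png

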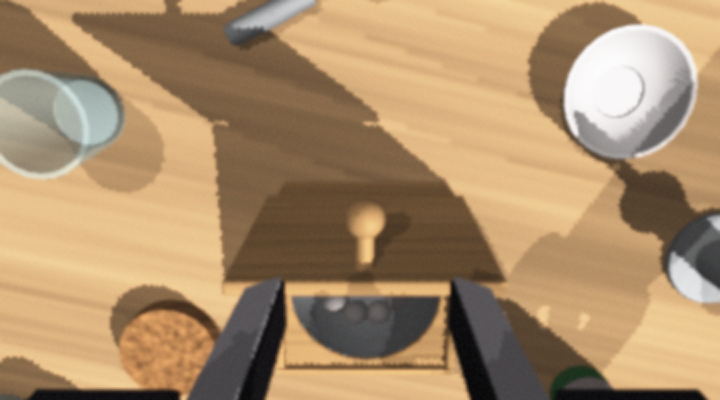

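View pics/d12.png

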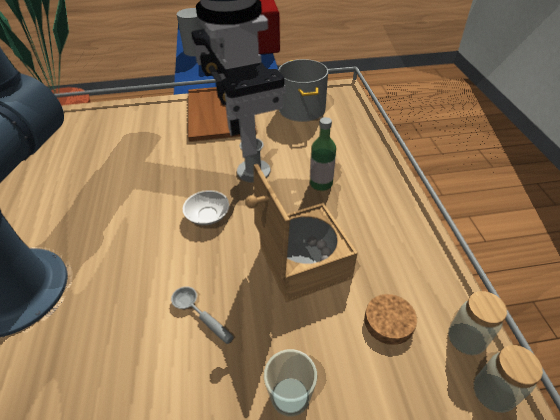

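The rod stands in its cup and the knob is centred between the fingers. I'll close the lid.

Run:
```python
from h import *
k=knob(1.55)
print(robot.move_linear(k,rate=.12,f_stop=8),robot.read_eef_pos()-k)
robot.command_gripper(0,grasp_force=15); print(robot.read_grip_width())
for t in list(np.linspace(1.55,.08,9)[1:])+[0.0]:
    s=robot.move_linear(knob(t),rate=.12,f_stop=25)
    print(round(t,2),s,(robot.read_eef_pos()-knob(t)).round(4),robot.read_contact_force().round(1),round(robot.read_grip_width(),4))
    if s and t>.1: break
snap("scene","s13.png",(190,180,330,320),4); print(robot.read_t())
```

```text
False [ 0.00053851 -0.00020717  0.00093236]
0.021053712114729197
1.37 False [ 0.0006 -0.0007 -0.0005] [ 2.7 -5.6 -3.5] 0.0212
1.18 False [ 0.0003 -0.0008 -0.001 ] [ 1.8 -6.2 -3.8] 0.021
1.0 False [ 0.0001 -0.0008 -0.0011] [ 2.9 -5.1 -4. ] 0.021
0.82 False [ 0.0001 -0.0008 -0.0011] [ 1.9 -4.4 -3.7] 0.0208
0.63 False [ 0.0003 -0.0008 -0.0009] [ 2.1 -5.1 -3.1] 0.0208
0.45 False [ 0.0006 -0.0007 -0.0007] [ 1.9 -4.6 -1.3] 0.0205
0.26 False [ 0.0009 -0.0007 -0.0005] [ 2.4 -4.  -1.4] 0.0208
0.08 False [ 0.0011 -0.0006 -0.0006] [ 3.  -5.1 -1.3] 0.0208
0.0 False [ 0.0005 -0.0007 -0.001 ] [ 1.9 -6.8 -1.8] 0.0206
42.9083
```

View pics/s13.png

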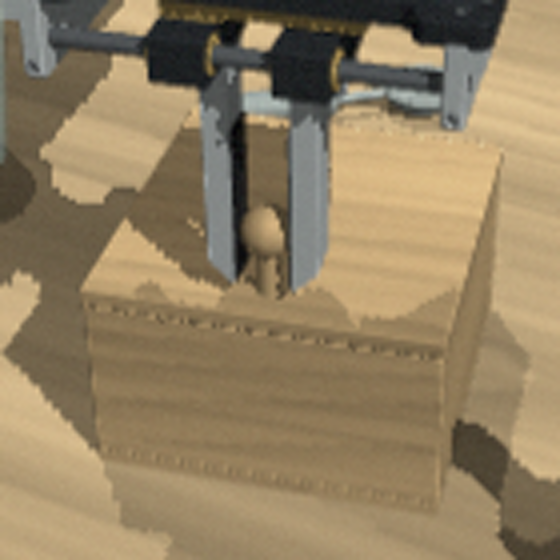

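It looks about shut, but the force doesn't yet show it seated. I'll press a little further, then release.

Run:
```python
from h import *
for t in [-.03,-.06]:
    s=robot.move_linear(knob(t),rate=.05,f_stop=12)
    print(t,s,robot.read_eef_pos()-knob(0),robot.read_contact_force().round(1))
    if s: break
robot.command_gripper(.055)
p=robot.read_eef_pos(); robot.move_linear([p[0],p[1],.36],rate=.2)
robot.move_pose([.45,.05,.42],down(JY))
snap("scene","s14.png");snap("scene","s14b.png",(190,180,330,320),4);snap("side","d14.png");print(robot.read_t())
```

```text
-0.03 False [ 0.00196393 -0.00045048 -0.00326159] [ 1.2 -5.2  4.6]
-0.06 False [ 4.10894826e-03 -1.16031515e-05 -5.50596474e-03] [ 0.7 -4.7  9.1]
46.5667
```

View pics/s14.png

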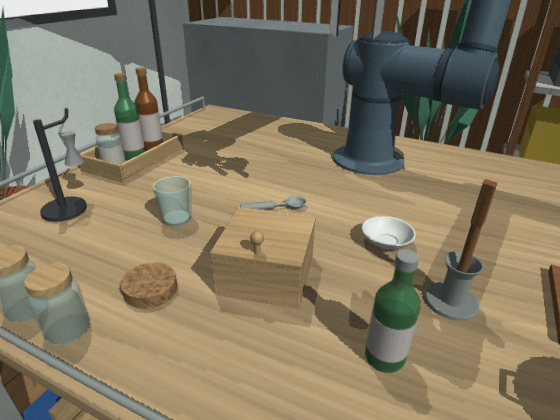

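View pics/s14b.png

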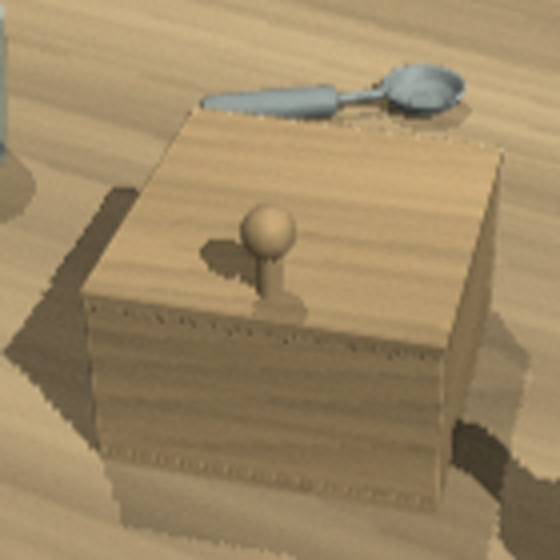

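View pics/d14.png

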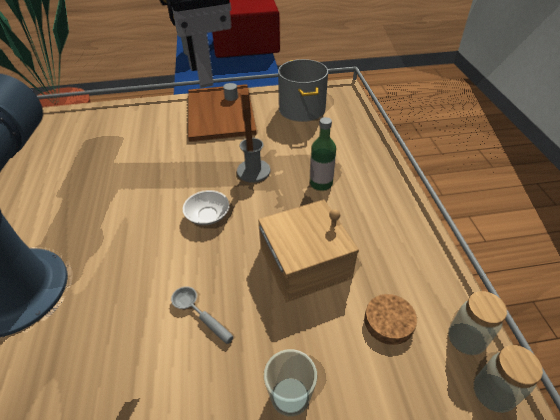

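Run:
```python
from h import *
import pickle
c=robot.camera("scene")
for t in(0,.05,.1): print(t,proj(c,knob(t)))
robot.finish_job(); print(robot.read_t())
```

```text
0 [256.40916572 237.29189176]
0.05 [256.68341687 233.0713669 ]
0.1 [257.01713438 228.77340709]
the job is handed in; nothing more can be done
the job is handed in; nothing more can be done
```

I handed the job in at about 46.6 s of the 72 s allowed. All steps were carried out; no verdict is reported.

**What I did:**
- I pinched the knob and swung the lid open to about 1.55 rad.
- I took the rod from its stand and stirred four full circles of 30–34 mm radius, with the foot about 10 mm above the liner's floor. Forces stayed low.
- I put the rod back in its stand, closed the lid and pressed it down until it pushed back with about 9 N. Then I moved the arm clear.

**Last checks:**
- **Lid:** the knob appears at about (257, 238) in the scene camera, against a predicted (256, 237) for fully shut. At 0.05 rad it would be at row 233.
- **Rod:** it stands in its cup. Its foot met the stand's floor at the expected height (TCP z = 0.205 m).
- **Bystanders:** the tumbler, dish, coasters, bottle and spoon look unmoved in the scene and side pictures.

**Not fully confirmed:**
- **Stones:** I never counted all five after stirring, or measured how far each one moved. By eye, the hinge side where they had lain was empty after three turns. Stones showed on the knob side, and none were visible outside the box.
- **Rod in the grip:** it tilted about 2° while I stirred. I measured that and corrected for it before putting the rod back.

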